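Pour the printer rollers into the grooved tray

TASK

The three feed rollers from the stripped printer lie in the grey scoop. Lift the scoop by its bar and, with its lip close above the tray's sloping apron, tip it gently so that the rollers roll down and each settles squarely in a groove of its own; then stand the empty scoop back upright on the middle of its mat and let go. Leave the soldering station, the jar and the screwdriver where they are.

Things in the scene. Friction and masses are not known exactly. Their poses are not given: they have to be found in the camera images.
- scoop: Grey scoop, about 280 g empty, on the mat. Origin: centre of its underside; z up; +x points out of its open mouth, y is along the bar and rollers. Two feet, undersides at z 0: rear x -43 to -31 mm, front x 17 to 23 mm. Its floor rises 14 degrees towards the mouth, so the rollers stay against the back wall until it is tipped mouth-down by 15 to 26 degrees; about 40 degrees empties it.
- scoop_bar (a point): Middle of the scoop's wooden carrying bar: square 16 x 16 mm, 122 mm long along the scoop's y, at scoop x 0, z 88 mm. The rollers below it reach up to z 49 mm. Its steel end posts are at y +-59 mm. The laden scoop (about 520 g) balances about under the bar.
- scoop_lip (a point): Middle of the upper edge of the scoop's mouth, on its floor, at scoop x 43.7, z 30.9 mm; the floor plate is 4 mm thick below it, 114 mm wide outside.
- scoop_in (a point): Middle of the scoop's channel space, at scoop x -4, z 31 mm. The channel is 90 mm long, 106 mm wide inside; back wall near scoop x -47 mm.
- mat: Fixed blue mat 180 x 180 x 3 mm; origin: centre of its underside, z up. The scoop starts near its middle, its feet at z 3 mm.
- tray: Fixed aluminium tray 175 mm long; origin: centre of its underside; z up; +x is the rolling direction, y along the grooves. From x -34 (z 34) to the end stop at x 79 mm (z 12) a lane 112 mm wide slopes down 11 degrees: four grooves at 28 mm pitch parted by three round ridges 3 mm high; side walls stand 20 mm above it. Rolling rollers cross the ridges and fill it from the end stop.
- tray_edge (a point): Middle of the top edge of the tray's apron, at tray x -87, z 62 mm. The apron slopes down 28 degrees towards tray +x, to x -34, z 34 mm, between side walls (top z 68 mm) that flare out: about 139 mm apart inside at the top end, 115 mm at the foot.
- roller1: Feed roller: black rubber sleeve 24 mm in diameter and 90 mm long with white end collars and a 10 mm steel core, 100 mm over all, about 80 g (varies). Origin at its centre; its own y is its axis. Starts lying across the scoop; the three lie side by side, all alike.
- roller2: Feed roller: black rubber sleeve 24 mm in diameter and 90 mm long with white end collars and a 10 mm steel core, 100 mm over all, about 80 g (varies). Origin at its centre; its own y is its axis. Starts lying across the scoop; the three lie side by side, all alike.
- roller3: Feed roller: black rubber sleeve 24 mm in diameter and 90 mm long with white end collars and a 10 mm steel core, 100 mm over all, about 80 g (varies). Origin at its centre; its own y is its axis. Starts lying across the scoop; the three lie side by side, all alike.
- groove1 (a point): Where a roller's centre lies when seated in groove 1 of 4, counted from the apron; groove 4 is next to the end stop. 12 mm above the lane's floor.
- groove2 (a point): Where a roller's centre lies when seated in groove 2 of 4, counted from the apron; groove 4 is next to the end stop. 12 mm above the lane's floor.
- groove3 (a point): Where a roller's centre lies when seated in groove 3 of 4, counted from the apron; groove 4 is next to the end stop. 12 mm above the lane's floor.
- groove4 (a point): Where a roller's centre lies when seated in groove 4 of 4, counted from the apron; groove 4 is next to the end stop. 12 mm above the lane's floor.
- station: Bystander: soldering station, black box with green top, 110 x 100 x 105 mm, loose; origin at the centre of its underside.
- jar: Bystander: screw-top jar, 56 mm in diameter, 85 mm high, loose; origin at the centre of its underside.
- driver: Bystander: screwdriver lying on the bench along its own x, about 200 mm long; loose.
There are look-alikes about, which are no part of the job. Leave any purple look-alike of the roller3 alone.

How it is judged:
By the outcome, as a careful person would: the job done as asked, in the order asked, and still so for the second after the job is handed in, with the robot touching nothing.
It also fails if it takes over 59 s, if anything falls off the work surface, if the arm or the gripper's body presses on something with over 40 N, if the wrist force passes 120 N, or if a joint passes its speed limit or range.

ROBOT

A 6-joint arm with a two-finger parallel gripper is mounted at the origin on the work surface. World frame = base frame: x ahead of the robot, y to its left, z up, the work surface at z = 0. Lengths are in mm, angles in rad, forces in N, time in s.
With the tool pointing down it reaches from about 350 to 775 mm from the base axis. Payload 7.3 kg.
Tool frame: the origin (TCP) lies between the finger pads; the fingertips stand 14 mm ahead of it and the grasp point (between the pads) lies 5 mm behind it; z points along the fingers, y is the line along which they close (so a half turn about z gives the same grasp; the last joint's range is limited). The gripper opens to 92 mm and grips with 3 to 60 N. Pads are 19 mm wide; open, the fingers measure 130 mm over their backs; the gripper's body (75 mm by 190 mm) begins 47 mm behind the grasp point.
Start: joints at [0.957, 0.342, 1.524, -0, 1.275, -0.146], TCP at [236.724, 468.621, 240.741] pointing down, gripper open.
Joint ranges: [-2.53, 2.53], [-0.77, 2.02], [0.04, 2.7], [-1, 4.14], [0.28, 2.66], [-3.11, 3.11]. Speed limits (rad/s): [2.57, 2.57, 3.14, 3.14, 3.14, 3.14].

INTERFACE

Orientations are given as [roll, pitch, yaw] about the fixed x, y, z axes, in that order (R = Rz(yaw) Ry(pitch) Rx(roll)).
In Python, from plant import get_obs, cams, close_job gives the robot as it stands. The module is installed in compiled form; this text tells all that it offers.
- The arm moves only by the shell command python3 -m creep 'ROWS'. ROWS is JSON, a list of rows, each an object of numbers: "hand": the opening, from 0 (shut) to 1 (fully open); "tx", "ty", "tz": the shift along the tool's x, y, z in m; "spin": the turn about the tool's z in degrees. In form: [{"hand": .., "tx": .., "ty": .., "tz": .., "spin": ..}, ...]. A call has 1 to 5 rows; each row shifts and turns the commanded pose from where the row before left it, along the tool's axes as they then stand; what a row does not reach is not made up. A row lasts 1/8 s, in which the tool goes at most 62.5 mm and 10.7 degrees, less where a joint would pass 70% of its speed; a pose out of reach is approached as far as the arm can. A call is refused whole if a number of a shift passes 0.0625 or a number of a turn 10.7, either way. A call with a gripper value outside its range is refused whole. The fingers move at their own pace and stop on an object; the grip force is fixed at half the most. Time passes only in rows, so rows that do not move let the fingers close. It gives the time, the measured TCP pose, the force, the opening and the grip force at its end, in the units of the state.
- get_obs(): the state, without advancing time (a new reading comes with each control period).
- cams.capture(name): name is "side" or "top"; returns a dict with "color" (480x640x3 uint8, red, green, blue), "K" (3x3 intrinsics, pixels), "R" (3x3) and "t" (3): a world point X has camera coordinates R X + t. Camera axes: x right, y down, z forward; pixel columns grow to the right and rows downward; lengths in mm; the calibration is good to about 2 mm. A picture is of the moment at which its call begins. There is no depth.
- close_job(): hands the job in; it is judged then, once.
The state is a dict: "time": time; "joint_positions": joint angles; "dq": joint speeds; "tau": joint torques, N m; "tool_pos": TCP position; "tcp_rot": TCP orientation; "contact_force": force on the tool from outside, world axes, zero at the start; "moment": the same for the moment, N m; "grip_width": finger opening in mm; "finger_force": force on a finger pad.
Only numpy, scipy, OpenCV 4.12 (cv2) and the standard library are available. Lean on these libraries where they do the work, as an engineer would, in place of code of your own. Each camera call takes 0.05 s, during which the arm holds its last target. There are 200 camera calls.

## Working session

There is one attempt and no reset: what is moved stays moved. The work goes in short steps, Python scripts to look and compute and a shell command to move; the robot and the scene stay as the last step left them, time stands still between calls to the robot, and variables do not carry over. Pictures are saved under pics/ and viewed, at most 10 in all, crops included, and the job is handed in when it is done.

```bash
mkdir -p pics; python3 - <<'E'
from plant import get_obs,cams
import cv2,pickle
for n in("side","top"):
    c=cams.capture(n); pickle.dump(c,open(n+"0.pkl","wb")); cv2.imwrite(f"pics/{n}0.png",c["color"][:,:,::-1])
    print(n,c["K"].round(1).tolist(),c["R"].round(3).tolist(),c["t"].round(1).tolist())
o=get_obs();print(o)
E
```

```text
side [[564.4, 0.0, 323.9], [0.0, 564.4, 240.6], [0.0, 0.0, 1.0]] [[-0.974, -0.224, 0.018], [-0.171, 0.687, -0.706], [0.146, -0.691, -0.708]] [560.9, 113.5, 1291.4]
top [[558.7, 0.0, 326.4], [0.0, 558.7, 240.3], [0.0, 0.0, 1.0]] [[0.019, -1.0, 0.015], [-0.987, -0.021, -0.161], [0.161, -0.012, -0.987]] [49.8, 561.6, 1158.1]
{'time': 0.1, 'joint_positions': array([ 9.57018624e-01,  3.42614250e-01,  1.52493107e+00,  2.28378532e-05,
        1.27540486e+00, -1.46016446e-01]), 'dq': array([-0.00035425, -0.00062014, -0.00235344, -0.00084258,  0.00039053,
        0.00108594]), 'tau': array([ 8.08079312e-04, -4.32002378e+01, -2.44694924e+01,  7.17462623e-02,
        5.26014017e-02, -1.84325148e-05]), 'tool_pos': array([236.49500339, 468.3245969 , 240.13124457]), 'tcp_rot': array([-3.14025275e+00, -2.19124334e-04,  2.67382459e+00]), 'contact_force': array([-0.27434952,  0.31940384, -0.70912563]), 'moment': array([ 0.04943723,  0.0248458 , -0.06965613]), 'finger_force': 0.0, 'grip_width': 91.95246507186495}
```

View pics/top0.png

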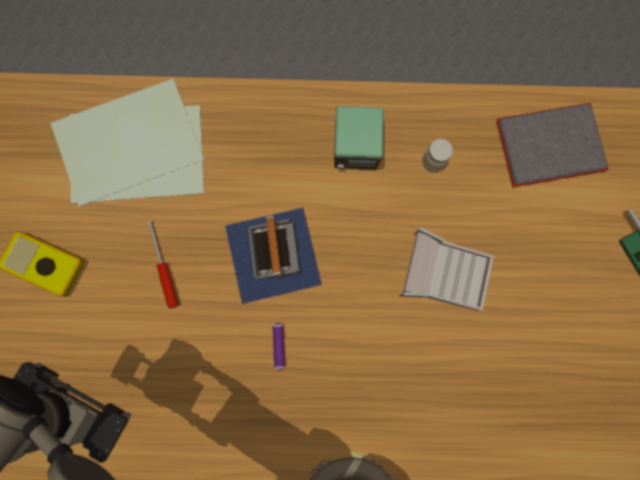

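View pics/side0.png

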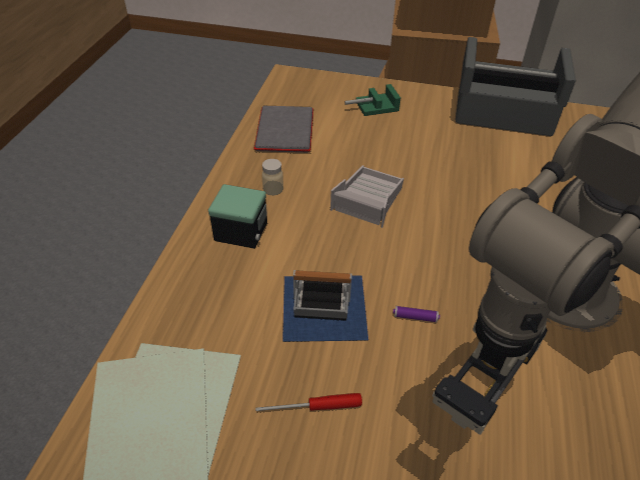

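The top view shows the blue mat and scoop at (273,250), with the bar running from (270,216) to (277,275). The tray is at (450,272) with its apron on the left. The rest are the station (360,138), the jar (439,153) and the driver (163,265). The only roller look-alike is purple, at (279,346). The wanted rollers are the black ones inside the scoop at about (270,248). I'll crop in closer to check.

```bash
python3 - <<'E'
import cv2,numpy as np
t=cv2.imread("pics/top0.png");s=cv2.imread("pics/side0.png")
a=cv2.resize(t[195:315,215:330],None,fx=5,fy=5,interpolation=2)[:600]
cv2.imwrite("pics/c1.png",cv2.resize(t[200:310,220:330],None,fx=5.4,fy=5.4,interpolation=2))
cv2.imwrite("pics/c2.png",cv2.resize(t[215:325,390:510],None,fx=5,fy=5,interpolation=2))
cv2.imwrite("pics/c3.png",cv2.resize(s[260:345,275:375],None,fx=7,fy=7,interpolation=2))
E
```

```text
(no output)
```

View pics/c1.png

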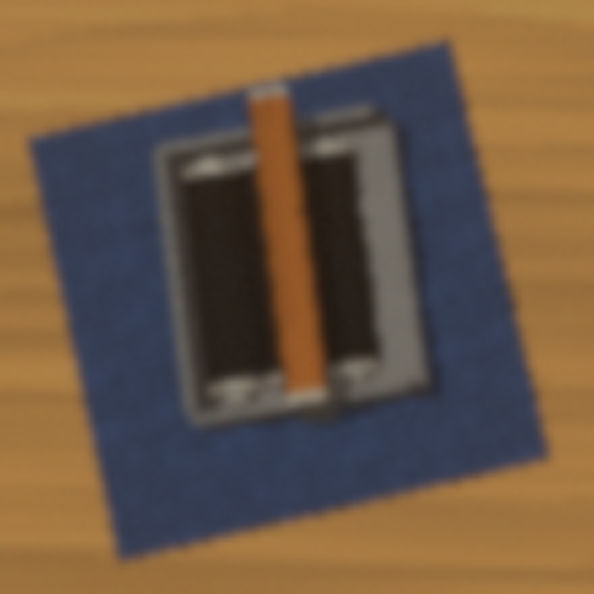

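View pics/c2.png

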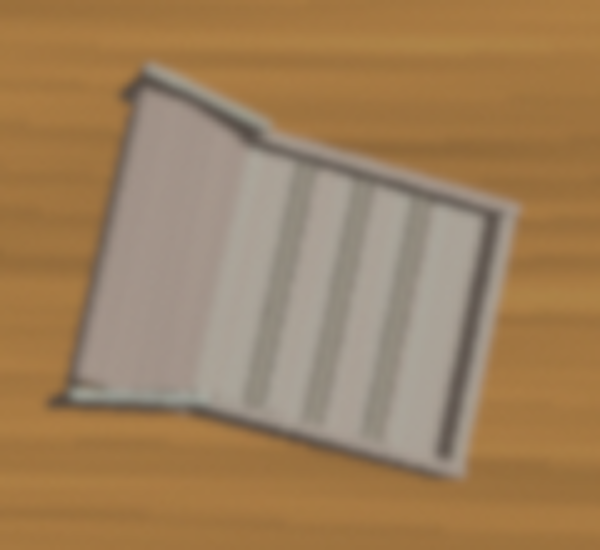

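View pics/c3.png

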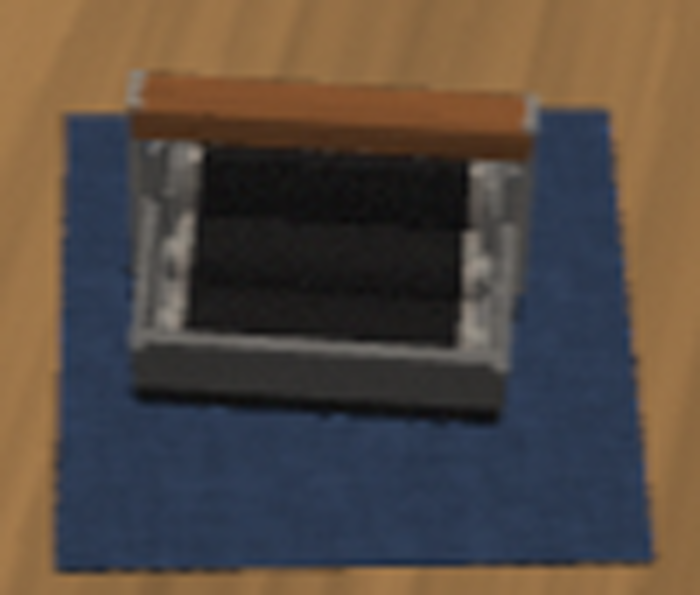

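The mouth faces right, towards world −y and the tray, with the three black rollers against the back wall at left. The tool can only shift and spin, so I'll tip the scoop by hooking its front foot behind the tray's top edge and pushing the bar forward about that hinge.

```bash
cat > h.py <<'E'
import numpy as np,pickle
from plant import get_obs
def ray(c,uv,z):
    d=c["R"].T@np.linalg.inv(c["K"])@np.array([*uv,1.]); o=-c["R"].T@c["t"]
    return o+d*(z-o[2])/d[2]
def go(p,yaw=None):
    o=get_obs(); y=o["tcp_rot"][2]; d=np.array(p)-o["tool_pos"]
    s=0 if yaw is None else (y-yaw+np.pi/2)%np.pi-np.pi/2
    print("pos",o["tool_pos"].round(1),"yaw",round(np.degrees(y),1),"spin",round(np.degrees(s),1))
    for n,a in(("now",y),("after spin",y-s)):
        print(n,"tx,ty,tz",[round(v,1) for v in(d[0]*np.cos(a)+d[1]*np.sin(a),d[0]*np.sin(a)-d[1]*np.cos(a),-d[2])])
E
python3 - <<'E'
from h import *
t=pickle.load(open("top0.pkl","rb"));s=pickle.load(open("side0.pkl","rb"))
c1=lambda u,v:(u/5.4+220,v/5.4+200); c2=lambda u,v:(u/5+390,v/5+215); c3=lambda u,v:(u/7+275,v/7+260)
def seg(a,b,name):
    d=b-a; print(name,a.round(1),b.round(1),"mid",((a+b)/2).round(1),"len",np.linalg.norm(d).round(1),"ang",np.degrees(np.arctan2(d[1],d[0])).round(1)%180)
seg(ray(t,c1(269,90),99),ray(t,c1(307.5,396),99),"bar top")
seg(ray(s,c3(134,85),99),ray(s,c3(536,108),99),"bar side(upper face mid)")
m=[ray(t,c1(*p),3) for p in((30,138),(452,40),(548,457),(121,560))]
seg(m[0],m[1],"mat");seg(m[1],m[2],"mat");seg(m[0],m[2],"matdiag");seg(m[1],m[3],"matdiag")
seg(ray(t,c1(395,120),34),ray(t,c1(428,388),34),"lip")
seg(ray(t,c2(138,88),62),ray(t,c2(73,385),62),"apron edge")
for a,b,z in(((308,170),(257,405),31.5),((362,182),(315,420),26),((422,200),(375,435),20.5)): seg(ray(t,c2(*a),z),ray(t,c2(*b),z),"ridge")
seg(ray(t,c2(517,205),32),ray(t,c2(460,478),32),"endstop out")
E
```

```text
bar top [598.7 179.6  99. ] [481.5 161.   99. ] mid [540.1 170.3  99. ] len 118.7 ang 9.0
bar side(upper face mid) [599.7 181.9  99. ] [480.9 162.1  99. ] mid [540.3 172.   99. ] len 120.4 ang 9.5
mat [596.  286.3   3. ] [641.3 113.    3. ] mid [618.7 199.7   3. ] len 179.2 ang 104.7
mat [641.3 113.    3. ] [468.4  69.5   3. ] mid [554.9  91.2   3. ] len 178.4 ang 14.099999999999994
matdiag [596.  286.3   3. ] [468.4  69.5   3. ] mid [532.2 177.9   3. ] len 251.6 ang 59.5
matdiag [641.3 113.    3. ] [423.2 241.3   3. ] mid [532.3 177.2   3. ] len 253.1 ang 149.5
lip [600.8 134.2  34. ] [492.3 118.   34. ] mid [546.6 126.1  34. ] len 109.7 ang 8.5
apron edge [ 578.6 -133.    62. ] [ 451.5 -104.7   62. ] mid [ 515.1 -118.9   62. ] len 130.2 ang 167.5
ridge [ 549.4 -212.5   31.5] [ 446.8 -188.7   31.5] mid [ 498.1 -200.6   31.5] len 105.4 ang 167.0
ridge [ 545.5 -237.4   26. ] [ 441.2 -214.9   26. ] mid [ 493.3 -226.2   26. ] len 106.7 ang 167.8
ridge [ 538.8 -265.2   20.5] [ 435.5 -242.2   20.5] mid [ 487.2 -253.7   20.5] len 105.8 ang 167.5
endstop out [ 535.9 -303.4   32. ] [ 417.3 -275.4   32. ] mid [ 476.6 -289.4   32. ] len 121.9 ang 166.7
```

```bash
python3 -c "
from h import *; go((540.2,171,200),np.radians(9.2))"
```

```text
pos [236.5 468.3 240.1] yaw 153.2 spin -36.0
now tx,ty,tz [np.float64(-405.1), np.float64(-128.4), np.float64(40.1)]
after spin tx,ty,tz [np.float64(-252.3), np.float64(-342.1), np.float64(40.1)]
```

```bash
python3 -m creep '[{"hand":0.55,"spin":-9},{"hand":0.55,"spin":-9},{"hand":0.55,"spin":-9},{"hand":0.55,"spin":-9}]'; python3 -m creep '[{"hand":0.55,"tx":-0.0315,"ty":-0.0428},{"hand":0.55,"tx":-0.0315,"ty":-0.0428},{"hand":0.55,"tx":-0.0315,"ty":-0.0428},{"hand":0.55,"tx":-0.0315,"ty":-0.0428}]';python3 -m creep '[{"hand":0.55,"tx":-0.0315,"ty":-0.0428},{"hand":0.55,"tx":-0.0315,"ty":-0.0428},{"hand":0.55,"tx":-0.0315,"ty":-0.0428},{"hand":0.55,"tx":-0.0315,"ty":-0.0428},{"hand":0.55,"tz":0.04}]'; python3 -m creep '[{"hand":0.55}]'; python3 -c "
from h import *; go((540.2,171,86),np.radians(9.2))"
```

```text
pos [236.5 468.3 240.1] yaw 153.2 spin -36.0
now tx,ty,tz [np.float64(-405.1), np.float64(-128.4), np.float64(154.1)]
after spin tx,ty,tz [np.float64(-252.3), np.float64(-342.1), np.float64(154.1)]invalid input at $[0]: expected keys hand, tx, ty, tz, spin
invalid input at $[0]: expected keys hand, tx, ty, tz, spin
invalid input at $[0]: expected keys hand, tx, ty, tz, spin
invalid input at $[0]: expected keys hand, tx, ty, tz, spin
```

All five keys are required in every row.

```bash
python3 -m creep '[{"hand":0.55,"tx":0,"ty":0,"tz":0,"spin":-9},{"hand":0.55,"tx":0,"ty":0,"tz":0,"spin":-9},{"hand":0.55,"tx":0,"ty":0,"tz":0,"spin":-9},{"hand":0.55,"tx":0,"ty":0,"tz":0,"spin":-9}]'; python3 -m creep '[{"hand":0.55,"tx":-0.0315,"ty":-0.0428,"tz":0,"spin":0},{"hand":0.55,"tx":-0.0315,"ty":-0.0428,"tz":0,"spin":0},{"hand":0.55,"tx":-0.0315,"ty":-0.0428,"tz":0,"spin":0},{"hand":0.55,"tx":-0.0315,"ty":-0.0428,"tz":0,"spin":0}]';python3 -m creep '[{"hand":0.55,"tx":-0.0315,"ty":-0.0428,"tz":0,"spin":0},{"hand":0.55,"tx":-0.0315,"ty":-0.0428,"tz":0,"spin":0},{"hand":0.55,"tx":-0.0315,"ty":-0.0428,"tz":0,"spin":0},{"hand":0.55,"tx":-0.0315,"ty":-0.0428,"tz":0,"spin":0},{"hand":0.55,"tx":0,"ty":0,"tz":0.04,"spin":0}]'; python3 -m creep '[{"hand":0.55,"tx":0,"ty":0,"tz":0,"spin":0}]'; python3 -c "
from h import *; go((540.2,171,86),np.radians(9.2))"
```

```text
time: 0.6
tool_pos: [236.6, 468.4, 240.3]
tcp_rot: [-3.141, -0.001, -2.976]
contact_force: [-0.4, -0.7, 1.0]
grip_width: 56.5
finger_force: 0.0
time: 1.1
tool_pos: [389.3, 318.4, 240.5]
tcp_rot: [-3.142, -0.0, -2.981]
contact_force: [0.2, 1.2, -0.8]
grip_width: 50.3
finger_force: 0.0
time: 1.72
tool_pos: [544.3, 168.2, 202.1]
tcp_rot: [-3.141, 0.007, -2.985]
contact_force: [-0.0, -0.2, -0.1]
grip_width: 50.3
finger_force: 0.0
time: 1.85
tool_pos: [538.4, 170.0, 197.7]
tcp_rot: [3.141, -0.008, -2.982]
contact_force: [-0.9, 0.4, 0.3]
grip_width: 50.5
finger_force: 0.0
pos [538.4 170.  197.7] yaw -170.9 spin -0.1
now tx,ty,tz [np.float64(-1.9), np.float64(0.7), np.float64(111.7)]
after spin tx,ty,tz [np.float64(-1.9), np.float64(0.7), np.float64(111.7)]
```

```bash
python3 -m creep '[{"hand":0.55,"tx":0,"ty":0.0007,"tz":0.04,"spin":0},{"hand":0.55,"tx":0,"ty":0,"tz":0.04,"spin":0},{"hand":0.55,"tx":0,"ty":0,"tz":0.02,"spin":0},{"hand":0.55,"tx":0,"ty":0,"tz":0.012,"spin":0},{"hand":0.55,"tx":0,"ty":0,"tz":0,"spin":0}]'; python3 -m creep '[{"hand":0.1,"tx":0,"ty":0,"tz":0,"spin":0},{"hand":0.1,"tx":0,"ty":0,"tz":0,"spin":0},{"hand":0.1,"tx":0,"ty":0,"tz":0,"spin":0},{"hand":0.1,"tx":0,"ty":0,"tz":0,"spin":0},{"hand":0.1,"tx":0,"ty":0,"tz":0,"spin":0}]'
```

```text
time: 2.48
tool_pos: [540.1, 172.1, 89.1]
tcp_rot: [3.142, 0.0, -2.98]
contact_force: [0.2, -0.1, 0.3]
grip_width: 50.3
finger_force: 0.0
time: 3.1
tool_pos: [540.2, 171.7, 88.9]
tcp_rot: [3.141, 0.0, -2.981]
contact_force: [-0.2, 1.2, 1.6]
grip_width: 15.6
finger_force: 30.0
```

```bash
python3 -m creep '[{"hand":0.1,"tx":0,"ty":0,"tz":-0.006,"spin":0},{"hand":0.1,"tx":0,"ty":0,"tz":-0.012,"spin":0},{"hand":0.1,"tx":0,"ty":0,"tz":-0.02,"spin":0},{"hand":0.1,"tx":0,"ty":0,"tz":-0.024,"spin":0},{"hand":0.1,"tx":0,"ty":0,"tz":-0.018,"spin":0}]'; python3 -m creep '[{"hand":0.1,"tx":0,"ty":0,"tz":0,"spin":4},{"hand":0.1,"tx":0,"ty":0,"tz":0,"spin":5},{"hand":0.1,"tx":0,"ty":0,"tz":0,"spin":5},{"hand":0.1,"tx":0,"ty":0,"tz":0,"spin":5},{"hand":0.1,"tx":0,"ty":0,"tz":0,"spin":2.5}]'; python3 -c "
from h import *; go((522.7,-89.2,166),np.radians(167.5))"
```

```text
time: 3.72
tool_pos: [540.2, 171.5, 170.2]
tcp_rot: [3.142, 0.001, -2.981]
contact_force: [-0.1, 0.1, -4.8]
grip_width: 15.5
finger_force: 30.0
time: 4.35
tool_pos: [539.9, 171.5, 169.1]
tcp_rot: [-3.141, -0.0, 2.925]
contact_force: [-0.1, 0.2, -3.8]
grip_width: 15.9
finger_force: 30.0
pos [539.9 171.5 169.1] yaw 167.6 spin 0.1
now tx,ty,tz [np.float64(-39.3), np.float64(-258.3), np.float64(3.1)]
after spin tx,ty,tz [np.float64(-39.6), np.float64(-258.2), np.float64(3.1)]
```

```bash
python3 -m creep '[{"hand":0.1,"tx":-0.002,"ty":-0.01,"tz":0,"spin":0},{"hand":0.1,"tx":-0.004,"ty":-0.02,"tz":0,"spin":0},{"hand":0.1,"tx":-0.005,"ty":-0.03,"tz":0,"spin":0},{"hand":0.1,"tx":-0.006,"ty":-0.04,"tz":0,"spin":0},{"hand":0.1,"tx":-0.006,"ty":-0.04,"tz":0,"spin":0}]'; python3 -m creep '[{"hand":0.1,"tx":-0.006,"ty":-0.04,"tz":0,"spin":0},{"hand":0.1,"tx":-0.005,"ty":-0.035,"tz":0,"spin":0},{"hand":0.1,"tx":-0.003,"ty":-0.025,"tz":0,"spin":0},{"hand":0.1,"tx":-0.002,"ty":-0.013,"tz":0,"spin":0},{"hand":0.1,"tx":0,"ty":-0.005,"tz":0,"spin":0}]';  python3 -m creep '[{"hand":0.1,"tx":0,"ty":0,"tz":0,"spin":0}]'; python3 - <<'E'
from h import *
from plant import cams
import cv2
go((522.7,-89.2,136),np.radians(167.5))
for n in("side","top"):
    c=cams.capture(n); pickle.dump(c,open(n+"1.pkl","wb")); globals()[n]=c["color"][:,:,::-1]
cv2.imwrite("pics/d.png",np.hstack([cv2.resize(top[190:330,370:510],(400,400),interpolation=2),cv2.resize(side[110:250,300:440],(400,400),interpolation=2)]))
E
```

```text
time: 4.97
tool_pos: [532.3, 27.4, 168.9]
tcp_rot: [-3.141, 0.0, 2.927]
contact_force: [0.3, -0.6, -4.9]
grip_width: 15.5
finger_force: 30.0
time: 5.6
tool_pos: [523.0, -89.8, 168.8]
tcp_rot: [3.141, 0.0, 2.926]
contact_force: [0.3, 0.3, -4.8]
grip_width: 15.6
finger_force: 30.0
time: 5.72
tool_pos: [523.1, -88.6, 168.7]
tcp_rot: [3.141, -0.0, 2.927]
contact_force: [-0.1, 0.1, -4.7]
grip_width: 15.4
finger_force: 30.0
pos [523.1 -88.6 168.7] yaw 167.7 spin 0.2
now tx,ty,tz [np.float64(0.2), np.float64(-0.7), np.float64(32.7)]
after spin tx,ty,tz [np.float64(0.2), np.float64(-0.7), np.float64(32.7)]
```

View pics/d.png

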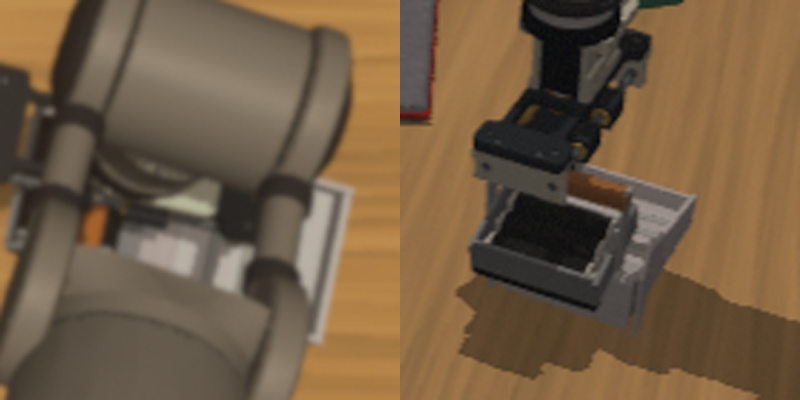

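The scoop hangs level, with rollers in place, just behind the tray's top edge. I'll lower it so the foot drops behind the edge, then creep forward until it touches.

```bash
python3 -m creep '[{"hand":0.1,"tx":0,"ty":0,"tz":0.015,"spin":0},{"hand":0.1,"tx":0,"ty":0,"tz":0.012,"spin":0},{"hand":0.1,"tx":0,"ty":0,"tz":0.006,"spin":0},{"hand":0.1,"tx":0,"ty":-0.003,"tz":0,"spin":0},{"hand":0.1,"tx":0,"ty":0,"tz":0,"spin":0}]'; python3 -m creep '[{"hand":0.1,"tx":0,"ty":-0.003,"tz":0,"spin":0}]';python3 -m creep '[{"hand":0.1,"tx":0,"ty":-0.002,"tz":0,"spin":0}]';python3 -m creep '[{"hand":0.1,"tx":0,"ty":-0.002,"tz":0,"spin":0}]'
```

```text
time: 6.45
tool_pos: [522.8, -92.1, 136.0]
tcp_rot: [-3.142, 0.001, 2.927]
contact_force: [-0.6, 1.2, -5.0]
grip_width: 15.5
finger_force: 30.0
time: 6.58
tool_pos: [522.2, -94.7, 136.2]
tcp_rot: [3.141, 0.001, 2.927]
contact_force: [0.9, 2.3, -3.1]
grip_width: 15.6
finger_force: 30.0
time: 6.7
tool_pos: [522.2, -96.1, 136.3]
tcp_rot: [3.14, 0.002, 2.926]
contact_force: [2.3, 6.1, -1.4]
grip_width: 15.8
finger_force: 30.1
time: 6.82
tool_pos: [522.0, -97.3, 136.5]
tcp_rot: [3.138, 0.002, 2.926]
contact_force: [3.4, 8.6, 0.3]
grip_width: 15.6
finger_force: 30.1
```

```bash
python3 -m creep '[{"hand":0.1,"tx":0,"ty":0.004,"tz":0,"spin":0},{"hand":0.1,"tx":0,"ty":0,"tz":0.004,"spin":0}]'; python3 -m creep '[{"hand":0.1,"tx":0,"ty":0,"tz":0.002,"spin":0}]';python3 -m creep '[{"hand":0.1,"tx":0,"ty":0,"tz":0.002,"spin":0}]'; python3 -m creep '[{"hand":0.1,"tx":0,"ty":0,"tz":0.001,"spin":0}]'
```

```text
time: 7.08
tool_pos: [522.1, -94.7, 131.9]
tcp_rot: [-3.141, 0.001, 2.927]
contact_force: [0.7, 1.7, -3.4]
grip_width: 15.5
finger_force: 30.0
time: 7.2
tool_pos: [521.8, -94.7, 129.4]
tcp_rot: [3.142, -0.0, 2.927]
contact_force: [0.2, 1.6, -4.2]
grip_width: 15.7
finger_force: 30.0
time: 7.32
tool_pos: [521.9, -94.7, 127.5]
tcp_rot: [3.141, -0.0, 2.927]
contact_force: [0.5, 2.4, -3.7]
grip_width: 15.8
finger_force: 30.0
time: 7.45
tool_pos: [521.9, -94.7, 126.5]
tcp_rot: [3.141, -0.0, 2.927]
contact_force: [-0.2, 1.3, -5.3]
grip_width: 16.0
finger_force: 30.0
```

```bash
python3 -m creep '[{"hand":0.1,"tx":0,"ty":0,"tz":0.0015,"spin":0}]'; python3 -m creep '[{"hand":0.1,"tx":0,"ty":0,"tz":0.0015,"spin":0}]';python3 -m creep '[{"hand":0.1,"tx":0,"ty":0,"tz":0.0015,"spin":0}]'
```

```text
time: 7.58
tool_pos: [522.1, -94.5, 125.6]
tcp_rot: [3.141, 0.0, 2.927]
contact_force: [-2.8, 4.5, 8.0]
grip_width: 15.9
finger_force: 30.0
time: 7.7
tool_pos: [522.3, -94.2, 125.3]
tcp_rot: [3.141, 0.001, 2.927]
contact_force: [-4.9, 7.3, 16.2]
grip_width: 15.5
finger_force: 30.0
time: 7.82
tool_pos: [522.6, -93.6, 124.9]
tcp_rot: [3.14, 0.002, 2.927]
contact_force: [-6.1, 12.2, 25.4]
grip_width: 16.2
finger_force: 30.0
```

```bash
python3 -m creep '[{"hand":0.1,"tx":0,"ty":0,"tz":-0.004,"spin":0},{"hand":0.1,"tx":0,"ty":-0.003,"tz":0,"spin":0}]'; python3 -m creep '[{"hand":0.1,"tx":0,"ty":-0.003,"tz":-0.001,"spin":0}]';python3 -m creep '[{"hand":0.1,"tx":0,"ty":-0.003,"tz":-0.001,"spin":0}]'
```

```text
time: 8.07
tool_pos: [521.9, -96.5, 126.6]
tcp_rot: [3.139, 0.001, 2.926]
contact_force: [2.3, 10.4, 0.7]
grip_width: 15.7
finger_force: 30.0
time: 8.2
tool_pos: [521.2, -99.0, 127.4]
tcp_rot: [3.138, 0.001, 2.926]
contact_force: [2.4, 10.1, 0.2]
grip_width: 16.1
finger_force: 30.0
time: 8.32
tool_pos: [520.5, -101.8, 128.4]
tcp_rot: [3.138, 0.0, 2.926]
contact_force: [2.0, 10.8, 0.6]
grip_width: 16.0
finger_force: 30.0
```

```bash
python3 -m creep '[{"hand":0.1,"tx":0,"ty":-0.003,"tz":-0.0005,"spin":0},{"hand":0.1,"tx":0,"ty":-0.003,"tz":-0.0005,"spin":0}]'; python3 - <<'E'
from h import *
from plant import cams
import cv2
c=cams.capture("side"); cv2.imwrite("pics/e.png",cv2.resize(c["color"][120:260,310:450,::-1],(600,600),interpolation=2))
E
```

```text
time: 8.57
tool_pos: [519.4, -107.3, 130.0]
tcp_rot: [3.138, 0.001, 2.926]
contact_force: [-0.1, 12.9, 6.8]
grip_width: 17.0
finger_force: 30.0
```

View pics/e.png

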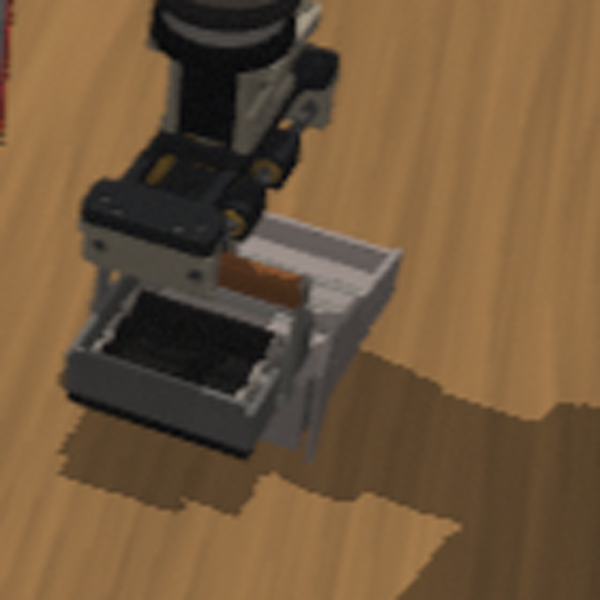

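The scoop hangs on the edge, already tipped about 10°, with the rollers still at the back. I'll keep going gently.

```bash
python3 -m creep '[{"hand":0.1,"tx":0,"ty":-0.0025,"tz":-0.001,"spin":0},{"hand":0.1,"tx":0,"ty":-0.0025,"tz":-0.0005,"spin":0}]';  python3 -m creep '[{"hand":0.1,"tx":0,"ty":-0.0025,"tz":0,"spin":0},{"hand":0.1,"tx":0,"ty":-0.0025,"tz":0,"spin":0}]'; python3 -m creep '[{"hand":0.1,"tx":0,"ty":-0.0025,"tz":0,"spin":0},{"hand":0.1,"tx":0,"ty":-0.0025,"tz":0,"spin":0}]'
```

```text
time: 8.88
tool_pos: [518.2, -112.4, 131.2]
tcp_rot: [3.138, 0.001, 2.926]
contact_force: [0.4, 10.4, 1.3]
grip_width: 17.7
finger_force: 30.0
time: 9.12
tool_pos: [517.2, -117.3, 131.9]
tcp_rot: [3.138, 0.001, 2.926]
contact_force: [-0.5, 11.5, 11.4]
grip_width: 18.1
finger_force: 30.0
time: 9.38
tool_pos: [516.1, -122.4, 131.9]
tcp_rot: [3.139, 0.001, 2.926]
contact_force: [0.0, 9.1, 5.4]
grip_width: 18.8
finger_force: 30.0
```

```bash
python3 -m creep '[{"hand":0.1,"tx":0,"ty":-0.001,"tz":0,"spin":0},{"hand":0.1,"tx":0,"ty":-0.001,"tz":0,"spin":0},{"hand":0.1,"tx":0,"ty":0,"tz":0,"spin":0},{"hand":0.1,"tx":0,"ty":-0.001,"tz":0,"spin":0},{"hand":0.1,"tx":0,"ty":-0.001,"tz":0,"spin":0}]';  python3 -m creep '[{"hand":0.1,"tx":0,"ty":-0.001,"tz":0,"spin":0},{"hand":0.1,"tx":0,"ty":-0.001,"tz":0,"spin":0},{"hand":0.1,"tx":0,"ty":0,"tz":0,"spin":0},{"hand":0.1,"tx":0,"ty":0,"tz":0,"spin":0}]';python3 - <<'E'
from h import *
from plant import cams
import cv2
s=cams.capture("side")["color"][120:260,310:450,::-1];t=cams.capture("top")["color"][190:330,370:510,::-1]
cv2.imwrite("pics/f.png",np.hstack([cv2.resize(t,(400,400),interpolation=2),cv2.resize(s,(400,400),interpolation=2)]))
E
```

```text
time: 10.0
tool_pos: [515.2, -126.6, 131.8]
tcp_rot: [3.139, 0.001, 2.926]
contact_force: [-1.5, 8.4, 7.9]
grip_width: 19.1
finger_force: 30.0
time: 10.5
tool_pos: [514.7, -128.7, 131.8]
tcp_rot: [3.139, 0.001, 2.927]
contact_force: [-0.4, 8.2, 7.5]
grip_width: 19.2
finger_force: 30.0
```

View pics/f.png

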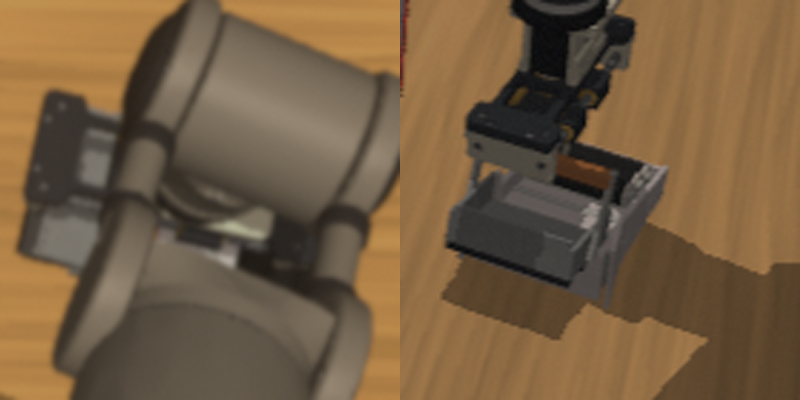

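The scoop looks empty, and roller ends show in the tray lane. I'll tip a little further to be sure, then tilt back along the same path.

```bash
python3 -m creep '[{"hand":0.1,"tx":0,"ty":-0.002,"tz":-0.001,"spin":0},{"hand":0.1,"tx":0,"ty":-0.002,"tz":0,"spin":0},{"hand":0.1,"tx":0,"ty":-0.002,"tz":0,"spin":0},{"hand":0.1,"tx":0,"ty":-0.002,"tz":0,"spin":0},{"hand":0.1,"tx":0,"ty":0,"tz":0,"spin":0}]';  python3 -m creep '[{"hand":0.1,"tx":0,"ty":0,"tz":0,"spin":0},{"hand":0.1,"tx":0,"ty":0,"tz":0,"spin":0},{"hand":0.1,"tx":0,"ty":0.004,"tz":0,"spin":0},{"hand":0.1,"tx":0,"ty":0.004,"tz":0,"spin":0}]'; python3 -m creep '[{"hand":0.1,"tx":0,"ty":0.004,"tz":0,"spin":0},{"hand":0.1,"tx":0,"ty":0.004,"tz":0,"spin":0}]'
```

```text
time: 11.22
tool_pos: [512.8, -136.7, 131.6]
tcp_rot: [3.139, -0.0, 2.926]
contact_force: [1.7, 7.7, -0.8]
grip_width: 19.6
finger_force: 30.0
time: 11.72
tool_pos: [514.4, -130.8, 132.6]
tcp_rot: [-3.139, 0.001, 2.927]
contact_force: [-4.1, -2.6, 9.1]
grip_width: 19.3
finger_force: 30.0
time: 11.98
tool_pos: [516.4, -123.5, 132.7]
tcp_rot: [-3.139, 0.002, 2.927]
contact_force: [-0.8, -1.5, 2.8]
grip_width: 19.2
finger_force: 30.0
```

```bash
python3 -m creep '[{"hand":0.1,"tx":0,"ty":-0.005,"tz":0,"spin":0},{"hand":0.1,"tx":0,"ty":-0.004,"tz":0,"spin":0}]';  python3 -m creep '[{"hand":0.1,"tx":0,"ty":-0.002,"tz":0,"spin":0},{"hand":0.1,"tx":0,"ty":0,"tz":0,"spin":0}]'
```

```text
time: 12.22
tool_pos: [514.6, -130.3, 131.9]
tcp_rot: [3.139, 0.001, 2.926]
contact_force: [2.8, 8.6, 2.2]
grip_width: 19.2
finger_force: 30.0
time: 12.48
tool_pos: [514.1, -132.0, 131.8]
tcp_rot: [3.139, 0.001, 2.926]
contact_force: [3.0, 8.0, 2.5]
grip_width: 19.9
finger_force: 30.0
```

Contact with the foot is confirmed. Next I'll open just enough for the bar to turn between the fingers and ease back.

```bash
python3 -m creep '[{"hand":0.26,"tx":0,"ty":0,"tz":0,"spin":0},{"hand":0.26,"tx":0,"ty":0,"tz":0,"spin":0}]';  python3 -m creep '[{"hand":0.26,"tx":0,"ty":0.003,"tz":0,"spin":0},{"hand":0.26,"tx":0,"ty":0.004,"tz":0,"spin":0},{"hand":0.26,"tx":0,"ty":0.004,"tz":0,"spin":0},{"hand":0.26,"tx":0,"ty":0.004,"tz":0,"spin":0},{"hand":0.26,"tx":0,"ty":0.004,"tz":0,"spin":0}]'; python3 -m creep '[{"hand":0.26,"tx":0,"ty":0.004,"tz":0.001,"spin":0},{"hand":0.26,"tx":0,"ty":0.004,"tz":0.001,"spin":0},{"hand":0.26,"tx":0,"ty":0.003,"tz":0.001,"spin":0},{"hand":0.26,"tx":0,"ty":0,"tz":0,"spin":0}]'; python3 - <<'E'
from h import *
from plant import cams
import cv2
s=cams.capture("side")["color"][120:260,310:450,::-1]
cv2.imwrite("pics/g.png",cv2.resize(s,(600,600),interpolation=2))
E
```

```text
time: 12.72
tool_pos: [513.6, -133.3, 131.5]
tcp_rot: [-3.141, 0.0, 2.927]
contact_force: [0.8, 0.0, -0.3]
grip_width: 23.8
finger_force: 0.3
time: 13.35
tool_pos: [517.7, -113.8, 131.6]
tcp_rot: [3.141, -0.0, 2.927]
contact_force: [-0.1, 1.3, -1.2]
grip_width: 23.7
finger_force: 0.4
time: 13.85
tool_pos: [520.1, -103.2, 128.6]
tcp_rot: [3.141, -0.0, 2.927]
contact_force: [0.3, 0.5, 0.7]
grip_width: 23.8
finger_force: 0.5
```

View pics/g.png

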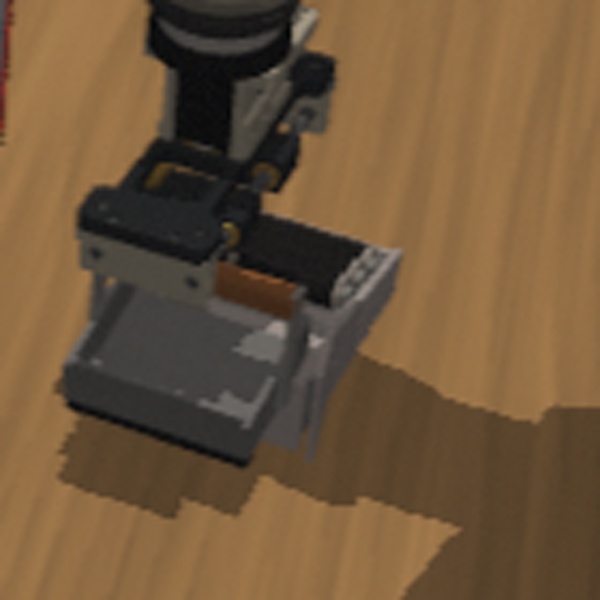

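The scoop is empty and nearly level, and the three rollers lie side by side in the lane against the end stop. I'll clamp the bar level and lift off.

```bash
python3 -m creep '[{"hand":0.26,"tx":0,"ty":0.003,"tz":0.001,"spin":0},{"hand":0.26,"tx":0,"ty":0.002,"tz":0.001,"spin":0},{"hand":0.1,"tx":0,"ty":0.003,"tz":0,"spin":0},{"hand":0.1,"tx":0,"ty":0.001,"tz":0,"spin":0},{"hand":0.1,"tx":0,"ty":0,"tz":0,"spin":0}]'; python3 -m creep '[{"hand":0.1,"tx":0,"ty":0,"tz":0,"spin":0},{"hand":0.1,"tx":0,"ty":0,"tz":0,"spin":0}]'; python3 -m creep '[{"hand":0.1,"tx":0,"ty":0.003,"tz":-0.004,"spin":0},{"hand":0.1,"tx":0,"ty":0.004,"tz":-0.008,"spin":0},{"hand":0.1,"tx":0,"ty":0,"tz":-0.015,"spin":0},{"hand":0.1,"tx":0,"ty":0,"tz":-0.015,"spin":0},{"hand":0.1,"tx":0,"ty":0,"tz":-0.01,"spin":0}]'; python3 -c "
from h import *; go((532.3,177.5,166),np.radians(167.5))"
```

```text
time: 14.52
tool_pos: [521.9, -94.5, 126.6]
tcp_rot: [3.141, -0.0, 2.927]
contact_force: [1.1, 1.8, -0.9]
grip_width: 16.1
finger_force: 29.9
time: 14.78
tool_pos: [521.9, -94.6, 126.7]
tcp_rot: [3.141, -0.0, 2.927]
contact_force: [0.6, 1.2, -2.3]
grip_width: 15.6
finger_force: 29.9
time: 15.4
tool_pos: [523.9, -88.0, 180.4]
tcp_rot: [-3.141, 0.002, 2.927]
contact_force: [0.9, 0.0, -2.3]
grip_width: 15.7
finger_force: 29.9
pos [523.9 -88.  180.4] yaw 167.7 spin 0.2
now tx,ty,tz [np.float64(48.3), np.float64(261.2), np.float64(14.4)]
after spin tx,ty,tz [np.float64(49.2), np.float64(261.0), np.float64(14.4)]
```

```bash
python3 -m creep '[{"hand":0.1,"tx":0.002,"ty":0.012,"tz":0,"spin":0},{"hand":0.1,"tx":0.005,"ty":0.025,"tz":0,"spin":0},{"hand":0.1,"tx":0.007,"ty":0.036,"tz":0,"spin":0},{"hand":0.1,"tx":0.008,"ty":0.04,"tz":0,"spin":0},{"hand":0.1,"tx":0.008,"ty":0.04,"tz":0,"spin":0}]'; python3 -m creep '[{"hand":0.1,"tx":0.008,"ty":0.04,"tz":0,"spin":0},{"hand":0.1,"tx":0.006,"ty":0.035,"tz":0,"spin":0},{"hand":0.1,"tx":0.003,"ty":0.02,"tz":0,"spin":0},{"hand":0.1,"tx":0.001,"ty":0.01,"tz":0,"spin":0},{"hand":0.1,"tx":0,"ty":0.003,"tz":0,"spin":0}]';  python3 -m creep '[{"hand":0.1,"tx":0,"ty":0,"tz":0,"spin":-5},{"hand":0.1,"tx":0,"ty":0,"tz":0,"spin":-6},{"hand":0.1,"tx":0,"ty":0,"tz":0,"spin":-6},{"hand":0.1,"tx":0,"ty":0,"tz":0,"spin":-5},{"hand":0.1,"tx":0,"ty":0,"tz":0,"spin":-2}]'; python3 -m creep '[{"hand":0.1,"tx":0,"ty":0,"tz":0.02,"spin":0},{"hand":0.1,"tx":0,"ty":0,"tz":0.025,"spin":0},{"hand":0.1,"tx":0,"ty":0,"tz":0.02,"spin":0},{"hand":0.1,"tx":0,"ty":0,"tz":0.01,"spin":0},{"hand":0.1,"tx":0,"ty":0,"tz":0,"spin":0}]'; python3 -c "
from h import *; go((532.3,177.5,89),np.radians(13))"
```

```text
time: 16.02
tool_pos: [526.1, 70.0, 178.2]
tcp_rot: [3.141, -0.001, 2.927]
contact_force: [1.2, 0.6, -2.2]
grip_width: 15.9
finger_force: 29.9
time: 16.65
tool_pos: [532.2, 177.3, 178.5]
tcp_rot: [-3.141, -0.0, 2.927]
contact_force: [0.4, -0.5, -2.6]
grip_width: 15.7
finger_force: 29.9
time: 17.27
tool_pos: [532.3, 176.3, 178.7]
tcp_rot: [-3.141, -0.0, -2.938]
contact_force: [0.6, 0.1, -2.4]
grip_width: 15.9
finger_force: 29.9
time: 17.9
tool_pos: [532.0, 177.1, 103.4]
tcp_rot: [3.142, -0.001, -2.938]
contact_force: [0.7, 0.3, -2.4]
grip_width: 15.5
finger_force: 29.9
pos [532.  177.1 103.4] yaw -168.3 spin -1.3
now tx,ty,tz [np.float64(-0.4), np.float64(0.4), np.float64(14.4)]
after spin tx,ty,tz [np.float64(-0.4), np.float64(0.4), np.float64(14.4)]
```

```bash
python3 -m creep '[{"hand":0.1,"tx":0,"ty":0,"tz":0.008,"spin":0},{"hand":0.1,"tx":0,"ty":0,"tz":0.004,"spin":0},{"hand":0.1,"tx":0,"ty":0,"tz":0,"spin":0}]'; python3 -m creep '[{"hand":0.1,"tx":0,"ty":0,"tz":0.0015,"spin":0}]';python3 -m creep '[{"hand":0.1,"tx":0,"ty":0,"tz":0.0015,"spin":0}]'
```

```text
time: 18.27
tool_pos: [532.0, 177.4, 91.6]
tcp_rot: [3.142, -0.0, -2.937]
contact_force: [1.1, -0.2, -2.6]
grip_width: 15.9
finger_force: 29.9
time: 18.4
tool_pos: [532.4, 177.5, 90.5]
tcp_rot: [3.142, 0.001, -2.937]
contact_force: [1.2, 0.6, -2.6]
grip_width: 15.7
finger_force: 29.9
time: 18.52
tool_pos: [532.4, 177.8, 89.7]
tcp_rot: [3.141, 0.001, -2.937]
contact_force: [-4.4, 1.4, 12.5]
grip_width: 15.9
finger_force: 29.9
```

Down on the mat. Next I'll open, rise and get clear for a look.

```bash
python3 -m creep '[{"hand":0.1,"tx":0,"ty":0,"tz":-0.0005,"spin":0},{"hand":0.4,"tx":0,"ty":0,"tz":0,"spin":0},{"hand":0.5,"tx":0,"ty":0,"tz":0,"spin":0},{"hand":0.5,"tx":0,"ty":0,"tz":0,"spin":0}]'; python3 -m creep '[{"hand":0.5,"tx":0,"ty":0,"tz":-0.02,"spin":0},{"hand":0.5,"tx":0,"ty":0,"tz":-0.04,"spin":0},{"hand":0.5,"tx":0,"ty":0,"tz":-0.05,"spin":0},{"hand":0.5,"tx":0,"ty":0,"tz":-0.05,"spin":0}]'; python3 -m creep '[{"hand":0.5,"tx":0.03,"ty":0.045,"tz":0,"spin":0},{"hand":0.5,"tx":0.03,"ty":0.045,"tz":0,"spin":0},{"hand":0.5,"tx":0.03,"ty":0.045,"tz":0,"spin":0},{"hand":0.5,"tx":0.03,"ty":0.045,"tz":0,"spin":0},{"hand":0.5,"tx":0.03,"ty":0.045,"tz":0,"spin":0}]'; python3 - <<'E'
from plant import cams
import cv2,numpy as np,pickle
t=cams.capture("top");pickle.dump(t,open("top2.pkl","wb"))
t=t["color"][195:325,215:515,::-1]
cv2.imwrite("pics/z.png",cv2.resize(t,(800,347),interpolation=2))
E
```

```text
time: 19.02
tool_pos: [532.2, 177.4, 89.2]
tcp_rot: [3.142, 0.0, -2.937]
contact_force: [-1.0, 0.6, -0.8]
grip_width: 40.8
finger_force: 0.0
time: 19.52
tool_pos: [532.0, 177.3, 250.7]
tcp_rot: [3.142, -0.0, -2.938]
contact_force: [0.3, -0.1, -0.1]
grip_width: 45.7
finger_force: 0.0
time: 20.15
tool_pos: [338.4, 368.3, 249.4]
tcp_rot: [3.141, 0.001, -2.938]
contact_force: [-0.3, 0.3, 0.3]
grip_width: 45.6
finger_force: 0.0
```

View pics/z.png

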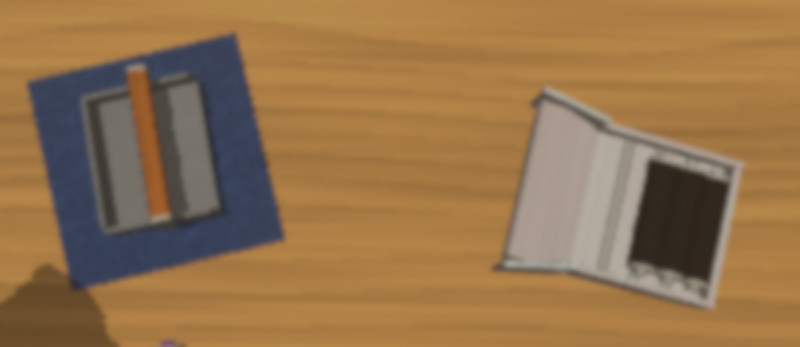

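The scoop stands empty and upright on the middle of the mat at (150,145). The three rollers lie square in the last three grooves at (680,220), and groove 1 is empty.

```bash
python3 -m creep '[{"hand":0.5,"tx":0,"ty":0,"tz":0,"spin":0},{"hand":0.5,"tx":0,"ty":0,"tz":0,"spin":0}]'; python3 -c "
from plant import close_job; print(close_job())"
```

```text
time: 20.45
tool_pos: [340.3, 366.8, 249.2]
tcp_rot: [-3.141, 0.0, -2.938]
contact_force: [0.2, -1.1, -0.0]
grip_width: 46.0
finger_force: 0.0
the job is handed in; nothing more can be done
None
```

I handed the job in at about 20 s: the last picture shows the three rollers square in grooves 2–4 and the empty scoop upright mid-mat and released; I never went near the station, jar or screwdriver, but `close_job()` gave no verdict.

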